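Load a moulded cover into the check fixture and clamp it

TASK

Take the black moulded cover from the white pad and lower it over the two locating pins of the green check fixture, big hole over the big pin, until it rests flush on the aluminium pin carrier; then swing the red clamp a quarter turn so that its arm lies across the cover's edge. The carrier floats and may stand up to 14 mm to either side of centre along its slide, so feel gently for the pins and never force the cover down. Leave the other things on the bench where they are.

Things in the scene. Friction and masses are not known exactly. Their poses are not given: they have to be found in the camera images.
- cover: Loose black moulded plate 170 (x) x 110 (y) x 8 mm, 0.2 to 0.33 kg, with a grey grip rib on its middle: 70 mm along x, 22 mm wide, top 41 mm above the plate's underside. Two through holes on its x centre line: round, 18 mm, at x = -65 mm; slot 18 (x) by 12 mm (y) at x = +65 mm. Origin: centre of the underside. It starts flat on the pad.
- pad: White flat pad 210 (x) x 150 (y) x 12 mm, fixed on the bench, origin at the centre of its underside; the cover lies on it.
- fixture: Fixed green check fixture: base 200 (x) x 130 (y) x 16 mm, origin at the centre of its underside. It carries the aluminium pin carrier (see seat) and, at its +y side, the swing clamp. The carrier slides stiffly (about 25 N) along the fixture's x axis and stands anywhere from -14 to +14 mm off centre; this offset is not measured.
- seat (a point): Fixed point of the fixture, 28 mm above its origin, at the height of the carrier's flat top (150 x 90 mm), where the underside of a cover that is home lies. Two upright brass pins stand 20 mm above it, tips chamfered 1 mm: 16 mm diameter at carrier x = -65 mm, 10 mm diameter at carrier x = +65 mm, both at y = 0. Add the carrier's unmeasured x offset.
- clamp (a joint): Angle (rad) of the red clamp arm about a vertical axis, growing clockwise from above, 0 to 1.6, stiff. Arm 120 x 18 mm, pivoted at its middle, underside 39 and top 49 mm above the fixture's origin: it just clears a cover that is home. At 0 (open) it lies along the fixture's x, post at the -x end; at 1.57 its free end lies across the cover's +y edge, post towards +y.
- clamp_post (a point): Top centre of the upright round black post on the clamp arm, 14 mm diameter, standing 55 mm above the arm, 50 mm from the pivot: pinch it to swing the clamp.
- clamp_pivot (a point): Point on the clamp's vertical pivot axis, 85 mm from the fixture's centre along the fixture's +y, 38 mm above the fixture's origin.
- cleaner: Loose white cleaner bottle with a blue band and red cap, 60 mm diameter, 130 mm tall, origin at the centre of its underside. Leave alone.
- basket: Loose white open plastic basket 90 (x) x 120 (y) x 55 mm, origin at the centre of its underside. Leave alone.
- driver: Loose orange screwdriver 190 mm long lying on the bench along its x axis. Leave alone.
Mind the look-alikes: they are no part of the job. What is shaped like the cover but orange or yellow is not meant.

How it is judged (in metres and radians):
On the way:
1. the cover is flush on the carrier, over both pins (z of cover in the frame of fixture below 0.03 m and angle between cover's own z axis and vertical below 0.025 rad and horizontal distance between cover and fixture below 0.022 m and angle between the x axis of cover and the x axis of fixture, either way round below 0.06 rad), for 0.2 s.
At the end, for the whole second after the job is handed in: The cover lies still over both pins, its underside 28 mm (within 2 mm) above the fixture's origin, tilted less than 0.025 rad, its centre within 22 mm of the fixture's centre seen from above, its x axis within 0.06 rad of the fixture's; the clamp stands beyond 1.35 rad (all of step 1 and z of cover in the frame of fixture above 0.026 m and linear speed of cover below 0.01 m/s and value of joint clamp above 1.35 rad); the robot touches nothing.
It fails at once if the cover is forced against the fixture with more than 100 N (contact force between cover and fixture above 100 N).
It fails at once if the cleaner bottle is moved more than 30 mm (distance of cleaner from where it was at the start of the episode above 0.03 m).
It fails at once if the basket is moved more than 30 mm (distance of basket from where it was at the start of the episode above 0.03 m).
It fails at once if the screwdriver is moved more than 30 mm (distance of driver from where it was at the start of the episode above 0.03 m).
It also fails if it takes over 64 s, if anything falls off the work surface, if the arm or the gripper's body presses on something with over 40 N, if the wrist force passes 120 N, or if a joint passes its speed limit or range.

ROBOT

A 6-joint arm with a two-finger parallel gripper is mounted at the origin on the work surface. World frame = base frame: x ahead of the robot, y to its left, z up, the work surface at z = 0. Lengths are in mm, angles in rad, forces in N, time in s.
With the tool pointing down it reaches from about 425 to 1125 mm from the base axis. Payload 14.9 kg.
Tool frame: the origin (TCP) lies midway between the tips of the shut fingers; the grasp point (between the pads) lies 19 mm behind it; z points along the fingers, y is the line along which they close (so a half turn about z gives the same grasp; the last joint's range is limited). The gripper opens to 91 mm and grips with 3 to 60 N. Pads are 32 mm wide; open, the fingers measure 118 mm over their backs; the gripper's body (76 mm by 178 mm) begins 60 mm behind the grasp point.
Start: joints at [1.121, 0.379, 1.734, -0, 1.028, -0.033], TCP at [283.394, 640.083, 213.932] pointing down, gripper open.
Joint ranges: [-2.77, 2.77], [-0.74, 2.19], [0, 2.66], [-1.06, 4.2], [0.31, 2.87], [-3.08, 3.08]. Speed limits (rad/s): [1.89, 1.89, 2.39, 3.14, 3.14, 3.14].

INTERFACE

Orientations are given as a rotation vector (axis times angle).
In Python, from cell import * gives the robot as it stands. The module is installed in compiled form; this text tells all that it offers.
- The arm moves only by the tool arm_command, never from a script. Its argument "series" is a list that holds one entry, the list of rows, each a list of 5 numbers: the opening, from -1 (shut) to 1 (fully open), then the shift along the tool's x, y, z in units of 0.03 m (1.0 is 0.03 m), then the turn about the tool's z in units of 4 degrees (1.0 is 4 degrees). In form: [[[claw, dx, dy, dz, twist], ...]]. A call has 1 to 10 rows; each row shifts and turns the commanded pose from where the row before left it, along the tool's axes as they then stand; what a row does not reach is not made up. A row lasts 1/10 s, in which the tool goes at most 50 mm and 8.59 degrees, less where a joint would pass 70% of its speed; a pose out of reach is approached as far as the arm can. A call with a number of a shift or a turn outside -1 to 1 is refused whole. A call with a gripper value outside its range is refused whole. The fingers move at their own pace and stop on an object; the grip force is fixed at half the most. Time passes only in rows, so rows that do not move let the fingers close. It gives the time, the measured TCP pose, the force, the opening and the grip force at its end, in the units of the state.
- sense(): the state, without advancing time (a new reading comes with each control period).
- camera(name): name is "side" or "top"; returns a dict with "color" (384x512x3 uint8, blue, green, red), "fovy" (degrees; the focal length in pixels is half the picture's height over the tangent of half this angle, whatever the lens; pixels are square), "cx", "cy" (the principal point, pixels), "dist_coeffs" ([k1, k2, p1, p2, k3] as OpenCV has them; the pictures are not rectified), "rvec" (rotation vector, rad) and "tvec" (3), from world to camera coordinates, as OpenCV has them. Camera axes: x right, y down, z forward; pixel columns grow to the right and rows downward; lengths in mm; the calibration is good to about 2 mm. A picture is of the moment at which its call begins. There is no depth.
- sign_off(): hands the job in; it is judged then, once.
The state is a dict: "t": time; "qpos": joint angles; "joint_vel": joint speeds; "joint_torque": joint torques, N m; "position": TCP position; "tcp_rot": TCP orientation; "contact_force": force on the tool from outside, world axes, zero at the start; "moment": the same for the moment, N m; "width": finger opening in mm; "gripper_force": force on a finger pad.
Only numpy, scipy, OpenCV 4.12 (cv2) and the standard library are available. Lean on these libraries where they do the work, as an engineer would, in place of code of your own. Each camera call takes 0.05 s, during which the arm holds its last target. There are 200 camera calls.

## Working session

There is one attempt and no reset: what is moved stays moved. The work goes in short steps, Python scripts to look and compute and a tool call to move; the robot and the scene stay as the last step left them, time stands still between calls to the robot, and variables do not carry over. Pictures are saved under pics/ and viewed, at most 10 in all, crops included, and the job is handed in when it is done.

Besides the shell and the picture viewer there is one more tool, called after "Emit:" as name(argument=value, ...), one argument or row to a line, values as JSON. arm_command: Moves the arm, as the interface text tells. Shifts and turns lie within -1 to 1; 1 stands for 0.03 m of shift or 4 degrees of turn. Its arguments: {"type":"object","properties":{"series":{"type":"array","items":{"type":"array","items":{"type":"array","items":{"type":"number"}}}}},"required":["series"]}

```bash
mkdir -p pics
cat > h.py <<'E'
from cell import *
import numpy as np, cv2, pickle
def K(c):
    f=192/np.tan(np.radians(c["fovy"])/2)
    return np.array([[f,0,c["cx"]],[0,f,c["cy"]],[0,0,1.]])
def ray(c,uv):
    n=cv2.undistortPoints(np.array([[uv]],float),K(c),np.array(c["dist_coeffs"],float))[0,0]
    R=cv2.Rodrigues(np.array(c["rvec"],float))[0];t=np.array(c["tvec"],float).ravel()
    return -R.T@t, R.T@np.array([n[0],n[1],1])
def atz(c,uv,z):
    o,d=ray(c,uv); return o+d*(z-o[2])/d[2]
def tri(c1,u1,c2,u2):
    o1,d1=ray(c1,u1);o2,d2=ray(c2,u2)
    s=np.linalg.lstsq(np.c_[d1,-d2],o2-o1,rcond=None)[0]
    a=o1+d1*s[0];b=o2+d2*s[1]
    return (a+b)/2,np.linalg.norm(a-b)
def proj(c,p):
    return cv2.projectPoints(np.array(p,float).reshape(-1,3),np.array(c["rvec"],float),np.array(c["tvec"],float),K(c),np.array(c["dist_coeffs"],float))[0].reshape(-1,2)
def snap(tag):
    d={}
    for n in("side","top"):
        d[n]=camera(n)
    pickle.dump(d,open(tag+".pkl","wb")); return d
def load(tag): return pickle.load(open(tag+".pkl","rb"))
E
python3 - <<'E'
from h import *
d=snap("a")
for n in d: cv2.imwrite(f"pics/a_{n}.png",cv2.resize(d[n]["color"],(800,600),interpolation=cv2.INTER_CUBIC)); print(n,ray(d[n],(256,192)))
print(sense())
E
```

```text
side (array([ 228.97061017, -985.07578585,  953.74219984]), array([ 0.19412428,  0.72046201, -0.66593694]))
top (array([ 200.61127361,  -61.85171003, 1317.01971667]), array([ 0.23571325, -0.00957389, -0.9718008 ]))
{'t': 0.1, 'qpos': array([ 1.12071821e+00,  3.79349158e-01,  1.73467851e+00, -6.32302589e-06,
        1.02848897e+00, -3.32934336e-02]), 'joint_vel': array([-0.00115031, -0.00106002, -0.00027561,  0.0004577 , -0.00099445,
       -0.00111667]), 'joint_torque': array([-3.04390844e-03, -7.65038109e+01, -4.35292983e+01,  6.51552645e-02,
        3.97651456e-02, -1.45177899e-05]), 'position': array([283.23623694, 639.78211174, 213.38044489]), 'tcp_rot': array([-6.49905845e-01, -3.07341315e+00,  1.41113948e-03]), 'contact_force': array([-0.42616356,  0.23094247,  0.20501581]), 'moment': array([-0.01805146,  0.00706732,  0.02986637]), 'gripper_force': 0.0, 'width': 91.6653967245238}
```

View pics/a_side.png

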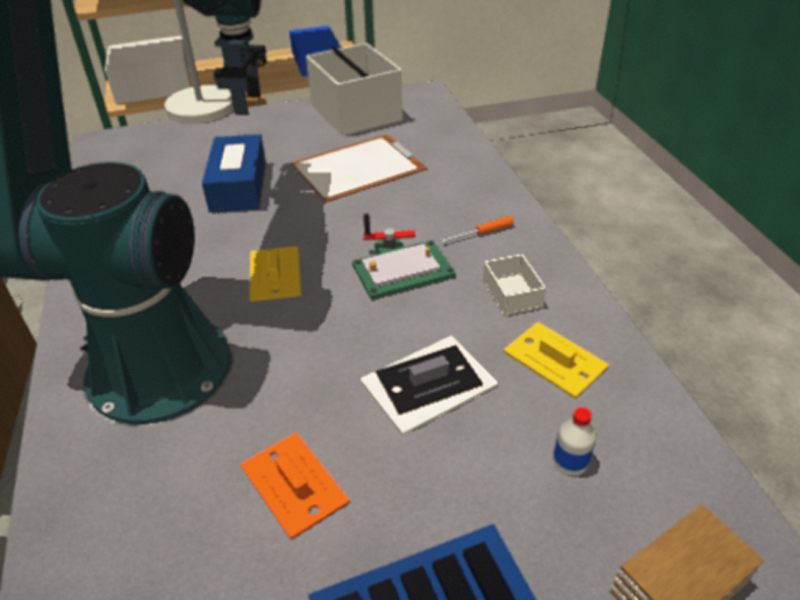

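View pics/a_top.png

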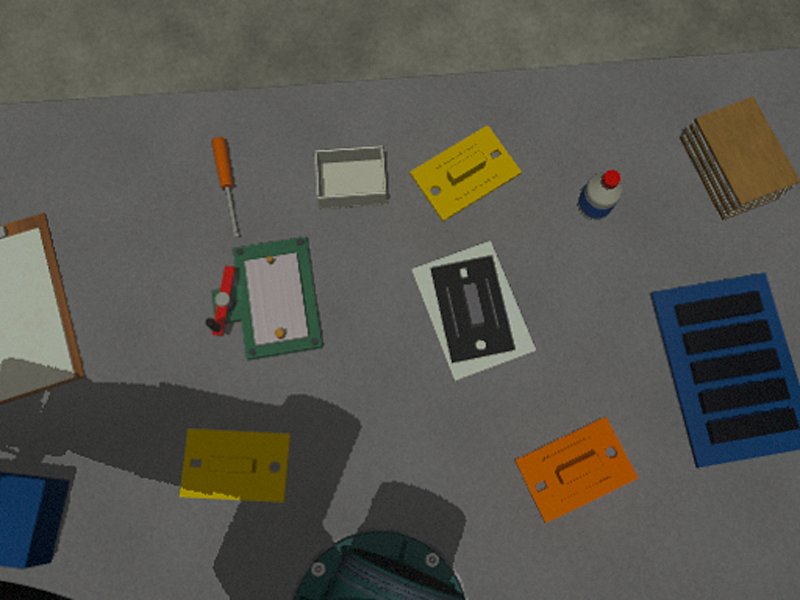

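The side view shows the black cover on its white pad around (430,378), the fixture around (403,268) and the clamp post at (366,222). In the top view the cover is at (473,308), with its round hole at (481,345) and slot at (464,272). The big pin is at (280,333), the small pin at (270,260) and the post at (212,324). I'll enlarge these next.

Run:
```python
from h import *
d=load("a")
def crop(n,x,y,w,h,s): return cv2.resize(d[n]["color"][y:y+h,x:x+w],(w*s,h*s),interpolation=cv2.INTER_CUBIC)
# scale 4: 100x75 -> 400x300
a=crop("top",255,150,100,75+0,4)
T=np.vstack([np.hstack([crop("top",255,150,100,100,4)[:400],crop("top",125,145,100,100,4)])])
S=np.hstack([crop("side",225,210,100,75,4),crop("side",220,130,100,75,4)])
cv2.imwrite("pics/b_top.png",T);cv2.imwrite("pics/b_side.png",S)
```

```text
(no output)
```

View pics/b_top.png

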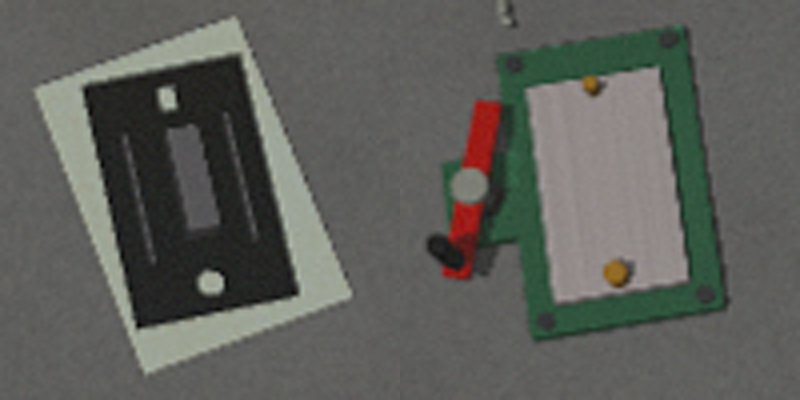

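View pics/b_side.png

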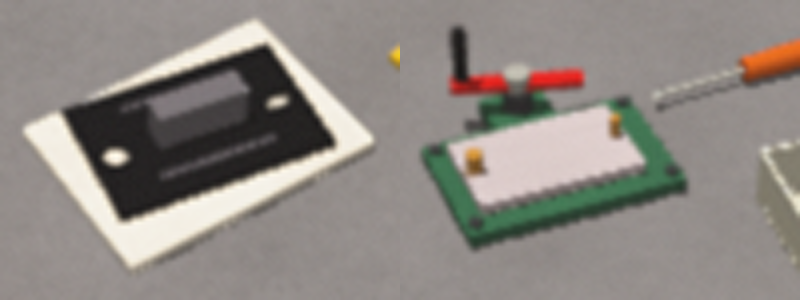

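Crop readings, in top-crop pixels:
- **Cover plate corners:** (84,88), (241,55), (298,294), (138,327).
- **Cover holes:** (210,283) and (167,98).
- **Base corners:** (498,56), (686,27), (727,306), (534,340).
- **Pin tips:** (616,269) and (591,82).
- **Post top:** (436,241).

The side crop shows the same features, so I can triangulate.

Run:
```python
from h import *
d=load("a");T=d["top"];S=d["side"]
f=lambda ox,oy:(lambda u,v:((u+.5)/4-.5+ox,(v+.5)/4-.5+oy))
tc,tf,sc,sf=f(255,150),f(25,145),f(225,210),f(120,130)
P={"hole":(tc(210,283),sc(116,157)),"slot":(tc(167,98),sc(278,102)),
"c+y+x":(tc(84,88),sc(268,44)),"c+x-y":(tc(241,55),sc(336,147)),"c-x-y":(tc(298,294),sc(122,220)),"c-x+y":(tc(138,327),sc(66,107)),
"ribtop":(tc(190,176),sc(199,96)),
"bigpin":(tf(616,269),sf(474,151)),"smallpin":(tf(591,81),sf(615,116)),
"ca++":(tf(525,88),sf(604,102)),"ca+-":(tf(660,66),sf(647,165)),"ca--":(tf(690,283),sf(486,210)),"ca-+":(tf(553,303),sf(446,145)),
"b++":(tf(498,56),sf(620,98)),"b+-":(tf(686,27),sf(685,180)),"b--":(tf(727,306),sf(474,238)),"b-+":(tf(534,340),sf(422,152)),
"post":(tf(437,240),sf(458,30)),"pivot":(tf(468,183),sf(517,70))}
# crop origin fix: sf/tf crops are offset by 400 px
Q={}
sf2=f(220-100,130)
for k,(a,b) in P.items():
    p,e=tri(T,a,S,b);Q[k]=p;print(k,p.round(1),round(e,1))
def fit(keys,loc,z):
    A=np.array([atz(T,P[k][0],z)[:2] for k in keys]);B=np.array([atz(S,P[k][1],z)[:2] for k in keys])
    for nm,X in(("top",A),("side",B),("both",(A+B)/2)):
        L=np.array(loc,float);Lc=L-L.mean(0);Xc=X-X.mean(0)
        U,_,Vt=np.linalg.svd(Lc.T@Xc);R=(U@Vt).T
        print(nm,"c",(X.mean(0)-R@L.mean(0)).round(1),"yaw",np.degrees(np.arctan2(R[1,0],R[0,0])).round(2),"res",np.abs(X-(L@R.T+X.mean(0)-R@L.mean(0))).max().round(1))
s=lambda a,b:[(a,b),(a,-b),(-a,-b),(-a,b)]
fit(["c+y+x","c+x-y","c-x-y","c-x+y"],s(85,55),20)
fit(["hole","slot"],[(-65,0),(65,0)],20)
fit(["b++","b+-","b--","b-+"],s(100,65),16)
fit(["ca++","ca+-","ca--","ca-+"],s(75,45),28)
fit(["bigpin","smallpin"],[(-65,0),(65,0)],48)
```

```text
hole [ 428.3 -204.    16.2] 0.4
slot [ 557.3 -187.6   16. ] 0.4
c+y+x [ 568.4 -132.    19.2] 0.8
c+x-y [ 583.2 -240.7   15.6] 1.7
c-x-y [ 416.4 -261.1   17.2] 0.2
c-x+y [ 403.2 -153.3   23.4] 2.9
ribtop [ 493.8 -194.3   49.8] 1.0
bigpin [469.5 129.5  51.3] 1.4
smallpin [598.3 141.3  50.3] 1.0
ca++ [603.2 188.9  30.2] 0.7
ca+- [613.4  98.4  25.2] 0.6
ca-- [465.   85.5  21.8] 3.3
ca-+ [455.  175.3  26.8] 1.8
b++ [628.3 209.4  16. ] 7.5
b+- [642.5  80.6  15.6] 1.6
b-- [448.8  62.6  14.1] 2.6
b-+ [435.2 191.4  11.1] 0.1
post [484.4 231.4 105. ] 2.8
pivot [532.7 222.2  57.8] 1.1
top c [ 492.2 -196.6] yaw 7.34 res 1.7
side c [ 492.5 -197.6] yaw 6.15 res 3.1
both c [ 492.4 -197.1] yaw 6.74 res 2.2
top c [ 492.1 -195.4] yaw 7.24 res 0.2
side c [ 491.5 -199.1] yaw 7.18 res 0.3
both c [ 491.8 -197.3] yaw 7.21 res 0.2
top c [539.2 135.7] yaw 5.34 res 1.6
side c [537.4 133.6] yaw 6.62 res 5.0
both c [538.3 134.7] yaw 5.98 res 2.8
top c [533.7 136.8] yaw 5.1 res 1.0
side c [533.6 134.8] yaw 6.4 res 3.8
both c [533.7 135.8] yaw 5.75 res 2.4
top c [535.2 135.8] yaw 5.19 res 0.4
side c [534.2 138.8] yaw 4.71 res 0.3
both c [534.7 137.3] yaw 4.95 res 0.4
```

Emit:
arm_command(
  series=[
    [[1, 0, 0, 0, -0.97], [1, 0, 0, 0, -0.97], [1, 0, 0, 0, -0.97], [1, 0, 0, 0, -0.97], [1, 0, 0, 0, -0.97], [1, 0, 0, 0, -0.97], [1, 0, 0, 0, -0.97], [1, 0, 0, 0, -0.97], [1, -0.8, -0.6, 0, 0], [1, -0.8, -0.6, 0, 0]],
  ],
)

```text
t: 1.1
position: [335.5, 610.0, 213.6]
tcp_rot: [0.199, -3.135, 0.001]
contact_force: [0.0, -0.1, 0.1]
width: 91.6
gripper_force: 0.0
```

Emit:
arm_command(
  series=[
    [[1, -0.5, -0.9, 0, 0], [1, -0.5, -0.9, 0, 0], [1, -0.5, -0.9, 0, 0], [1, -0.5, -0.9, 0, 0], [1, -0.4, -0.9, 0, 0], [1, -0.2, -0.9, 0, 0], [1, 0, -1, 0, 0], [1, 0, -1, 0, 0], [1, 0, -1, 0, 0], [1, 0, -1, 0, 0]],
  ],
)

```text
t: 2.1
position: [447.9, 338.9, 213.7]
tcp_rot: [0.196, -3.135, 0.0]
contact_force: [0.3, 0.3, 1.2]
width: 91.5
gripper_force: 0.0
```

Emit:
arm_command(
  series=[
    [[1, 0, -1, 0, 0], [1, 0, -1, 0, 0], [1, 0, -1, 0, 0], [1, 0, -1, 0, 0], [1, 0, -1, 0, 0], [1, 0, -1, 0, 0], [1, 0, -1, 0, 0], [1, 0, -1, 0, 0], [1, 0, -1, 0, 0], [1, 0, -1, 0, 0]],
  ],
)

```text
t: 3.1
position: [485.2, 41.4, 213.8]
tcp_rot: [0.196, -3.135, 0.0]
contact_force: [0.8, 0.7, -0.2]
width: 91.5
gripper_force: 0.0
```

```bash
cat >> h.py <<'E'
def to(x,y,z,yaw):
    """remaining move in tool axes/units; yaw = tool-x heading, deg"""
    s=sense();R=cv2.Rodrigues(np.array(s["tcp_rot"]))[0];p=np.array(s["position"])
    h=np.degrees(np.arctan2(R[1,0],R[0,0]))
    t=-((yaw-h+90)%180-90)
    print("t",round(s["t"],2),"p",p.round(1),"head",round(h,2),"tilt",np.degrees(np.arccos(-R[2,2])).round(2),"w",round(s["width"],1),"F",np.round(s["contact_force"],1),"M",np.round(s["moment"],2),"q6",round(s["qpos"][5],2))
    u=R.T@(np.array([x,y,z])-p)/30
    a=np.radians(t);print("need xyz(now)",u.round(3),"after twist",[round(u[0]*np.cos(a)+u[1]*np.sin(a),3),round(-u[0]*np.sin(a)+u[1]*np.cos(a),3)],"twist",round(t/4,3))
E
python3 -c "
from h import *
to(492.3,-196.5,60,7.2)"
```

```text
t 3.1 p [485.2  41.4 213.8] head -172.84 tilt 0.01 w 91.5 F [ 0.8  0.7 -0.2] M [0.05 0.04 0.07] q6 -1.66
need xyz(now) [ 0.754 -7.897  5.128] after twist [np.float64(0.759), np.float64(-7.896)] twist -0.01
```

Emit:
arm_command(
  series=[
    [[1, 0.1, -1, 0, 0], [1, 0.1, -1, 0.2, 0], [1, 0.1, -1, 0.5, 0], [1, 0.1, -1, 0.6, 0], [1, 0.1, -1, 0.6, 0], [1, 0.1, -1, 0.6, 0], [1, 0.1, -0.8, 0.6, 0], [1, 0, -0.5, 0.6, 0], [1, 0, 0, 0.6, 0], [1, 0, 0, 0.3, 0]],
  ],
)

```text
t: 4.1
position: [491.0, -177.4, 74.4]
tcp_rot: [0.195, -3.134, -0.001]
contact_force: [0.2, -0.2, 0.5]
width: 91.3
gripper_force: 0.0
```

```bash
python3 -c "
from h import *
to(492.3,-196.5,24,7.2)"
```

```text
t 4.1 p [ 491.  -177.4   74.4] head -172.89 tilt 0.12 w 91.3 F [ 0.2 -0.2  0.5] M [ 0.04 -0.01 -0.03] q6 -2.09
need xyz(now) [ 0.033 -0.64   1.679] after twist [np.float64(0.034), np.float64(-0.64)] twist -0.022
```

Emit:
arm_command(
  series=[
    [[1, 0.03, -0.64, 0, -0.02], [1, 0, 0, 0.6, 0], [1, 0, 0, 0.6, 0], [1, 0, 0, 0.4, 0], [1, 0, 0, 0, 0]],
  ],
)

```text
t: 4.6
position: [492.6, -195.8, 26.8]
tcp_rot: [0.199, -3.133, -0.002]
contact_force: [0.0, 0.3, 0.8]
width: 91.3
gripper_force: 0.0
```

```bash
python3 -c "
from h import *
d=snap('g')
to(492.3,-196.5,24,7.2)
a=cv2.resize(d['top']['color'][150:250,255:355],(400,400),interpolation=2);b=cv2.resize(d['side']['color'][200:300,225:325],(400,400),interpolation=2)
cv2.imwrite('pics/g.png',np.hstack([a,b]))"
```

```text
t 4.7 p [ 493.5 -196.3   28.2] head -172.74 tilt 0.01 w 91.2 F [ 0.2 -0.3  0.4] M [ 0.09  0.01 -0.03] q6 -2.12
need xyz(now) [ 0.041 -0.002  0.141] after twist [np.float64(0.041), np.float64(-0.002)] twist 0.015
```

View pics/g.png

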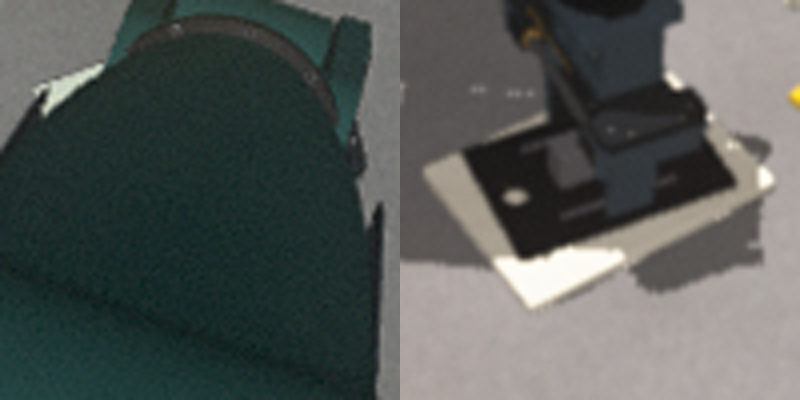

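The side crop shows the fingers straddling the rib, with the near finger tip at about (633,210) and the round hole at (515,197). The arm hides the cover in the top view. I'll go down a little and close.

Emit:
arm_command(
  series=[
    [[1, 0.04, 0, 0.13, 0], [-1, 0, 0, 0, 0], [-1, 0, 0, 0, 0], [-1, 0, 0, 0, 0], [-1, 0, 0, 0, 0], [-1, 0, 0, 0, 0], [-1, 0, 0, 0, 0], [-1, 0, 0, 0, 0], [-1, 0, 0, 0, 0], [-1, 0, 0, 0, 0]],
  ],
)

```text
t: 5.7
position: [492.1, -196.5, 24.0]
tcp_rot: [0.198, -3.135, -0.0]
contact_force: [-0.6, 1.8, 0.7]
width: 21.9
gripper_force: 1.0
```

```bash
python3 -c "
from h import *
to(492.3,-196.5,24,7.2);print(sense()['gripper_force'])"
```

```text
t 5.7 p [ 492.1 -196.5   24. ] head -172.77 tilt 0.02 w 21.9 F [-0.6  1.8  0.7] M [0.37 0.03 0.01] q6 -2.12
need xyz(now) [-0.007 -0.001  0.   ] after twist [np.float64(-0.007), np.float64(-0.001)] twist 0.009
1.0009152442216873
```

Emit:
arm_command(
  series=[
    [[-1, 0, 0, 0, 0], [-1, 0, 0, 0, 0], [-1, 0, 0, -0.2, 0], [-1, 0, 0, -0.4, 0], [-1, 0, 0, -0.6, 0], [-1, 0, 0, -0.6, 0], [-1, 0, 0, -0.6, 0], [-1, 0, 0, -0.6, 0], [-1, 0, 0, 0, 0], [-1, 0, 0, 0, 0]],
  ],
)

```text
t: 6.7
position: [492.3, -196.7, 114.4]
tcp_rot: [-0.198, 3.134, -0.001]
contact_force: [0.8, 0.1, -3.3]
width: 21.9
gripper_force: 30.0
```

```bash
python3 -c "
from h import *
to(534.3,136,112,5.2);print(sense()['gripper_force'])"
```

```text
t 6.7 p [ 492.3 -196.7  114.4] head -172.76 tilt 0.06 w 21.9 F [ 0.8  0.1 -3.3] M [ 0.05  0.03 -0.01] q6 -2.12
need xyz(now) [-2.787 10.825  0.075] after twist [np.float64(-2.399), np.float64(10.917)] twist 0.51
29.999580681324005
```

Emit:
arm_command(
  series=[
    [[-1, 0, 0, 0, 0.25], [-1, 0, 0.3, 0, 0.26], [-1, -0.2, 0.6, 0, 0], [-1, -0.2, 0.8, 0, 0], [-1, -0.2, 0.9, 0, 0], [-1, -0.2, 0.9, 0, 0], [-1, -0.2, 0.9, 0, 0], [-1, -0.2, 0.9, 0, 0], [-1, -0.2, 0.9, 0, 0], [-1, -0.2, 0.9, 0, 0]],
  ],
)

```text
t: 7.7
position: [520.0, 21.0, 113.1]
tcp_rot: [0.141, -3.137, -0.0]
contact_force: [0.2, -0.1, -2.7]
width: 22.0
gripper_force: 30.0
```

Emit:
arm_command(
  series=[
    [[-1, -0.2, 0.9, 0, 0], [-1, -0.2, 0.9, 0, 0], [-1, -0.2, 0.8, 0, 0], [-1, -0.2, 0.6, 0, 0], [-1, 0, 0.4, 0, 0], [-1, 0, 0.2, 0, 0], [-1, 0, 0, 0, 0], [-1, 0, 0, 0, 0], [-1, 0, 0, 0, 0]],
  ],
)

```text
t: 8.6
position: [534.0, 134.9, 114.0]
tcp_rot: [0.141, -3.138, 0.0]
contact_force: [0.8, 0.6, -1.8]
width: 22.0
gripper_force: 30.0
```

```bash
python3 -c "
from h import *
to(534.3,136,75,5.2)"
```

```text
t 8.6 p [534.  134.9 114. ] head -174.84 tilt 0.01 w 22.0 F [ 0.8  0.6 -1.8] M [ 0.01 -0.01  0.02] q6 -1.46
need xyz(now) [-0.013  0.036  1.3  ] after twist [np.float64(-0.013), np.float64(0.036)] twist -0.01
```

Lower to about 15 mm above the pins (TCP 75, underside 63) and look.

Emit:
arm_command(
  series=[
    [[-1, 0, 0.036, 0.5, 0], [-1, 0, 0, 0.5, 0], [-1, 0, 0, 0.3, 0], [-1, 0, 0, 0, 0], [-1, 0, 0, 0, 0]],
  ],
)

```text
t: 9.1
position: [533.8, 136.5, 74.6]
tcp_rot: [0.142, -3.137, 0.0]
contact_force: [-0.5, -0.6, -2.0]
width: 21.7
gripper_force: 30.0
```

```bash
python3 -c "
from h import *
d=snap('p')
to(534.3,136,60,5.2)
a=cv2.resize(d['top']['color'][140:240,120:220],(300,300),interpolation=2);b=cv2.resize(d['side']['color'][120:200,215:315],(500,400),interpolation=2)
o=np.zeros((400,800,3),np.uint8);o[:300,:300]=a;o[:,300:]=b
cv2.imwrite('pics/p.png',o)"
```

```text
t 9.2 p [534.3 136.7  75.3] head -174.8 tilt 0.03 w 22.1 F [-0.2  0.7 -2.2] M [ 0.03  0.04 -0.05] q6 -1.45
need xyz(now) [ 0.003 -0.022  0.511] after twist [np.float64(0.003), np.float64(-0.022)] twist -0.0
```

View pics/p.png

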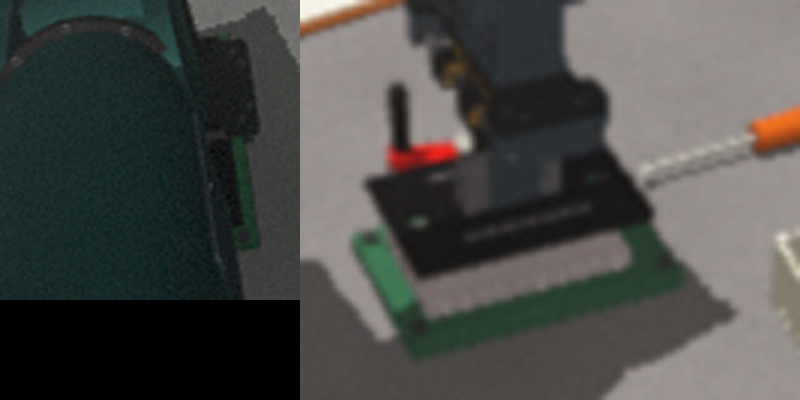

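The side crop shows the cover above the carrier, with the round hole at (418,221), the slot at (597,178) and near corners at (418,277) and (652,213). The top view is hidden by the arm.

Run:
```python
from h import *
d=load("p");S=d["side"];a=load("a")
f=lambda u,v:((u-300+.5)/5-.5+215,(v+.5)/5-.5+120)
for z in(67,71):
  A=atz(S,f(418,221),z);B=atz(S,f(597,178),z);print(z,A.round(1),B.round(1),((A+B)/2).round(1),np.degrees(np.arctan2(*(B-A)[1::-1])))
for n,q,w in(("NL",(418,277),(-85,-55)),("NR",(652,213),(85,-55)),("L",(368,182),(-85,55))):
  p=atz(S,f(*q),71);c,s=np.cos(np.radians(5.2)),np.sin(np.radians(5.2))
  print(n,p.round(1),"ctr",(p[0]-c*w[0]+s*w[1]).round(1),(p[1]-s*w[0]-c*w[1]).round(1))
# expected pins in side image of tips for pose center/yaw
g=lambda u,v:((u+.5)/4-.5+120,(v+.5)/4-.5+130)
for q in((474,151),(615,116)): print(atz(a["side"],g(*q),48).round(1))
```

```text
67 [469.7 128.6  67. ] [598.9 138.2  67. ] [534.3 133.4  67. ] 4.229669773139586
71 [468.6 123.6  71. ] [597.2 133.1  71. ] [532.9 128.3  71. ] 4.229669773139684
NL [454.   66.5  71. ] ctr 533.7 129.0
NR [620.4  85.1  71. ] ctr 530.7 132.1
L [446.5 175.8  71. ] ctr 536.2 128.8
[469.7 133.5  48. ]
[598.7 144.1  48. ]
```

Emit:
arm_command(
  series=[
    [[-1, 0, -0.02, 0.2, 0], [-1, 0, 0, 0.15, 0], [-1, 0, 0, 0.1, 0], [-1, 0, 0, 0.05, 0], [-1, 0, 0, 0.05, 0], [-1, 0, 0, 0, 0]],
  ],
)

```text
t: 9.8
position: [534.1, 136.0, 59.5]
tcp_rot: [0.143, -3.138, 0.0]
contact_force: [-7.9, -2.4, 22.1]
width: 22.2
gripper_force: 30.0
```

```bash
python3 -c "
from h import *
to(534.3,136,40,5.2)"
```

```text
t 9.8 p [534.1 136.   59.5] head -174.79 tilt 0.05 w 22.2 F [-7.9 -2.4 22.1] M [-0.36  1.91  0.04] q6 -1.45
need xyz(now) [-0.008 -0.     0.65 ] after twist [np.float64(-0.008), np.float64(-0.0)] twist 0.002
```

Contact at TCP 59.5, as expected for the pin tips. The moment puts it at the big hole's -x/-y rim, so the cover should move about 1.5 mm in -x and slightly -y.

Emit:
arm_command(
  series=[
    [[-1, 0, 0, -0.07, 0], [-1, 0.05, -0.025, 0, 0], [-1, 0, 0, 0, 0], [-1, 0, 0, 0.04, 0], [-1, 0, 0, 0.03, 0], [-1, 0, 0, 0.02, 0], [-1, 0, 0, 0, 0]],
  ],
)

```text
t: 10.5
position: [532.9, 135.1, 59.5]
tcp_rot: [0.143, -3.138, 0.0]
contact_force: [-14.4, -3.4, 36.6]
width: 21.7
gripper_force: 30.0
```

```bash
cat >> h.py <<'E'
def feel():
    s=sense();F=np.array(s["contact_force"])+[0,0,2.5];M=np.array(s["moment"]);R=cv2.Rodrigues(np.array(s["tcp_rot"]))[0]
    f=R.T@F;m=R.T@M   # tool axes; cover +x = -tool x, cover y = tool y
    rz=.012; # contact plane 12 mm beyond TCP
    # m=r x f : mx=ry fz-rz fy ; my=rz fx-rx fz
    print("t",round(s["t"],2),"p",np.round(s["position"],2),"F cover axes",np.round([-f[0],f[1],-f[2]],1),"M",M.round(2))
    if abs(f[2])>3: print("contact in cover axes mm",np.round([-(rz*f[0]-m[1])/f[2]*1000,(m[0]+rz*f[1])/f[2]*1000],1))
E
python3 -c "
from h import *
feel()"
```

```text
t 10.5 p [532.85 135.14  59.46] F cover axes [-14.7  -2.1  39.1] M [-0.46  2.55  0.07]
contact in cover axes mm [-61.5  -5.2]
```

Emit:
arm_command(
  series=[
    [[-1, 0, 0, -0.06, 0], [-1, 0.04, -0.01, 0, 0], [-1, 0, 0, 0, 0], [-1, 0, 0, 0.03, 0], [-1, 0, 0, 0.02, 0], [-1, 0, 0, 0, 0]],
  ],
)

```text
t: 11.1
position: [531.9, 134.8, 59.5]
tcp_rot: [-0.142, 3.138, 0.0]
contact_force: [-10.1, -3.1, 31.4]
width: 21.6
gripper_force: 30.0
```

```bash
python3 -c "
from h import *
feel()"
```

```text
t 11.1 p [531.94 134.83  59.55] F cover axes [-10.3  -2.2  33.9] M [-0.21  1.97  0.01]
contact in cover axes mm [-55.   -0.1]
```

The contact point walked from the hole's -x/-y rim round to its +x rim, so x has gone slightly too far and y still needs to go negative.

Emit:
arm_command(
  series=[
    [[-1, 0, 0, -0.05, 0], [-1, -0.03, -0.037, 0, 0], [-1, 0, 0, 0, 0], [-1, 0, 0, 0.03, 0], [-1, 0, 0, 0.02, 0], [-1, 0, 0, 0, 0]],
  ],
)

```text
t: 11.7
position: [532.5, 133.9, 59.5]
tcp_rot: [0.142, -3.137, -0.0]
contact_force: [-14.4, -0.7, 37.8]
width: 21.7
gripper_force: 30.0
```

```bash
python3 -c "
from h import *
feel()"
```

```text
t 11.7 p [532.54 133.87  59.54] F cover axes [-14.4   0.6  40.2] M [0.26 2.61 0.03]
contact in cover axes mm [-59.6  12.1]
```

Emit:
arm_command(
  series=[
    [[-1, 0, 0, -0.05, 0], [-1, -0.032, 0.021, 0, 0], [-1, 0, 0, 0, 0], [-1, 0, 0, 0.03, 0], [-1, 0, 0, 0.02, 0], [-1, 0, 0, 0, 0]],
  ],
)

```text
t: 12.3
position: [533.1, 134.1, 59.4]
tcp_rot: [0.143, -3.137, 0.001]
contact_force: [-17.2, -7.9, 40.3]
width: 21.8
gripper_force: 30.0
```

```bash
python3 -c "
from h import *
feel()"
```

```text
t 12.3 p [533.06 134.06  59.41] F cover axes [-17.9  -6.3  42.7] M [-1.02  2.91  0.04]
contact in cover axes mm [-64.9 -15.8]
```

Emit:
arm_command(
  series=[
    [[-1, 0, 0, -0.15, 0], [-1, 0, 0, 0, 0], [-1, 0, 0, 0, 0], [-1, 0, 0, 0, 0]],
  ],
)

```text
t: 12.7
position: [533.1, 134.4, 62.2]
tcp_rot: [0.143, -3.138, 0.0]
contact_force: [-0.3, -0.4, -1.8]
width: 22.0
gripper_force: 30.0
```

```bash
python3 -c "
from h import *
feel();to(533.4,135.6,62,5.2)
d=camera('side')
pickle.dump(d,open('s2.pkl','wb'))
feel()
cv2.imwrite('pics/s2.png',cv2.resize(d['color'][130:190,215:295],(800,600),interpolation=2))"
```

```text
t 12.7 p [533.13 134.37  62.21] F cover axes [-0.3 -0.3  0.7] M [ 0.05 -0.02 -0.02]
t 12.7 p [533.1 134.4  62.2] head -174.8 tilt 0.04 w 22.0 F [-0.3 -0.4 -1.8] M [ 0.05 -0.02 -0.02] q6 -1.46
need xyz(now) [-0.013  0.04   0.007] after twist [np.float64(-0.013), np.float64(0.04)] twist 0.0
t 12.75 p [533.12 134.36  62.25] F cover axes [-0.7 -0.2  0.2] M [ 0.05  0.01 -0.03]
```

View pics/s2.png

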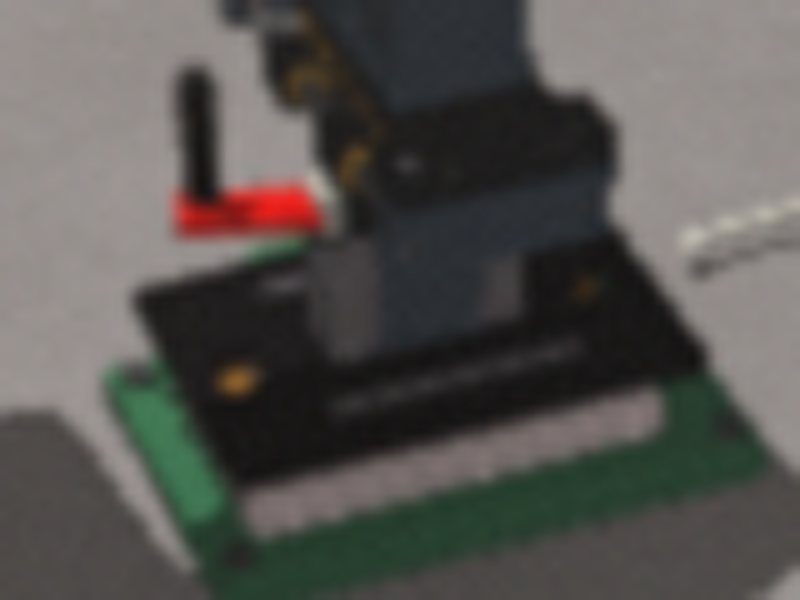

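The crop shows brass through both holes, at about (240,380) and (585,285), so the cover is roughly in line. The moment is evidently measured at the flange, about 0.165 m above the tip. With that lever arm both pins bear on the +y rims, so I'll move +y from a clean lift.

Emit:
arm_command(
  series=[
    [[-1, -0.02, 0.078, 0, 0], [-1, 0, 0, 0.03, 0], [-1, 0, 0, 0.04, 0], [-1, 0, 0, 0.03, 0], [-1, 0, 0, 0.02, 0], [-1, 0, 0, 0, 0], [-1, 0, 0, 0, 0]],
  ],
)

```text
t: 13.45
position: [533.8, 136.8, 59.6]
tcp_rot: [0.142, -3.138, -0.0]
contact_force: [-3.0, -0.7, 7.7]
width: 22.3
gripper_force: 30.0
```

```bash
sed -i 's/rz=.012;/rz=-.165+.012+.165 if 0 else .165;/' h.py; python3 -c "
from h import *
feel();print(sense()['contact_force'])"
```

```text
t 13.45 p [533.81 136.84  59.55] F cover axes [-3.  -0.4 10.2] M [0.03 0.74 0.06]
contact in cover axes mm [-23.2  16.7]
[-2.97063318 -0.69853152  7.73887296]
```

Emit:
arm_command(
  series=[
    [[-1, 0, 0, 0.03, 0], [-1, 0, 0, 0, 0], [-1, 0, 0, 0, 0]],
  ],
)

```text
t: 13.75
position: [534.0, 136.9, 59.2]
tcp_rot: [0.142, -3.138, -0.0]
contact_force: [-7.8, -1.9, 19.7]
width: 22.0
gripper_force: 30.0
```

```bash
python3 -c "
from h import *
feel();s=sense();print(s['contact_force'],s['moment'],s['qpos'],s['joint_torque'])"
```

```text
t 13.75 p [533.97 136.89  59.23] F cover axes [-8.  -1.2 22.2] M [-0.08  1.55  0.09]
contact in cover axes mm [-10.5  11.4]
[-7.82834392 -1.89545568 19.72002518] [-0.0819357   1.5462419   0.08655175] [ 2.08637349e-01  3.89401948e-01  2.08399986e+00  1.10920249e-04
  6.68261044e-01 -1.45296483e+00] [-3.23045477e-01 -5.49155045e+01 -2.88840169e+01 -1.23431403e-01
 -2.01111384e+00  5.24171116e-02]
```

Run:
```python
from h import *
d=load("a");T=d["top"];S=d["side"]
f=lambda ox,oy:(lambda u,v:((u+.5)/4-.5+ox,(v+.5)/4-.5+oy))
tf,sf=f(25,145),f(120,130)
a=atz(T,tf(488,103),49);b=atz(T,tf(458,277),49)
print(a,b,np.degrees(np.arctan2(*(a-b)[1::-1])),np.linalg.norm(a-b))
p=atz(T,tf(468,185),58);print("pivot",p)
c=np.array([534.2,136]);R=lambda t:np.array([[np.cos(t),-np.sin(t)],[np.sin(t),np.cos(t)]])
# red pixels, near corner
im=T["color"][145:245,125:225].astype(int);m=(im[...,2]>120)&(im[...,1]<60)&(im[...,0]<60)
v,u=np.nonzero(m);P=np.array([atz(T,(x+125,y+145),49)[:2] for x,y in zip(u,v)])
L=(P-[539,135.6])@R(np.radians(5.2))
print(len(P),L.min(0),L.max(0)); k=L[:,0]>40;print("free end y min",L[k][:,1].min(),np.c_[L[k]].round(1)[np.argsort(L[k][:,1])[:5]])
A=atz(S,sf(450,84),49);B=atz(S,sf(583,76),49);print("side",A,B,np.degrees(np.arctan2(*(B-A)[1::-1])))
```

```text
[589.2092052  209.87553681  49.        ] [473.3529636  231.85200895  49.        ] -10.740680864700387 117.92215248690921
pivot [531.91335489 222.15707282  58.        ]
166 [-55.16722544  63.43859337] [ 58.91417646 109.50599105]
free end y min 63.43859336527292 [[54.  63.4]
 [51.2 63.8]
 [48.5 64.1]
 [45.8 64.4]
 [54.4 66. ]]
side [472.62669485 231.46427904  49.        ] [588.94586776 207.30126536  49.        ] -11.735169507995261
```

Emit:
arm_command(
  series=[
    [[-1, 0, 0, -0.1, 0], [-1, -0.032, -0.058, 0, 0], [-1, 0, 0, 0, 0], [-1, 0, 0, 0.04, 0], [-1, 0, 0, 0.03, 0], [-1, 0, 0, 0.02, 0], [-1, 0, 0, 0.01, 0], [-1, 0, 0, 0, 0]],
  ],
)

```text
t: 14.55
position: [535.1, 135.1, 59.4]
tcp_rot: [0.143, -3.138, 0.0]
contact_force: [-10.3, -3.9, 28.7]
width: 21.5
gripper_force: 30.0
```

```bash
python3 -c "
from h import *
feel()"
```

```text
t 14.55 p [535.06 135.14  59.43] F cover axes [-10.6  -3.   31.2] M [-0.5   2.07  0.05]
contact in cover axes mm [-11.6   5.8]
```

Emit:
arm_command(
  series=[
    [[-1, 0, -0.015, 0, 0], [-1, 0, 0, 0, 0], [-1, 0, 0, 0, 0]],
  ],
)

```text
t: 14.85
position: [535.1, 135.0, 59.4]
tcp_rot: [0.142, -3.138, -0.001]
contact_force: [-11.6, 0.9, 27.4]
width: 21.9
gripper_force: 30.0
```

```bash
python3 -c "
from h import *
feel();s=sense();print(s['contact_force'],s['moment'])"
```

```text
t 14.85 p [535.08 135.04  59.44] F cover axes [-11.5   2.   29.9] M [0.48 2.15 0.06]
contact in cover axes mm [-6.6 11.8]
[-11.64284757   0.88953904  27.39292991] [0.48252179 2.15063431 0.06243334]
```

Emit:
arm_command(
  series=[
    [[-1, 0, 0.03, 0, 0], [-1, 0, 0, 0, 0], [-1, 0, 0, 0, 0]],
  ],
)

```text
t: 15.15
position: [535.0, 135.2, 59.4]
tcp_rot: [0.143, -3.138, 0.001]
contact_force: [-9.5, -9.9, 28.6]
width: 22.0
gripper_force: 30.0
```

```bash
python3 -c "
from h import *
feel();s=sense();print(s['contact_force'],s['moment'])"
```

```text
t 15.15 p [535.04 135.22  59.42] F cover axes [-10.3  -9.   31. ] M [-1.37  1.91  0.06]
contact in cover axes mm [-10.4   9.6]
[-9.46684467 -9.92352136 28.55264824] [-1.37271976  1.91304765  0.05612161]
```

Run:
```python
from h import *
d=load("a")
def reg(n,x0,y0,x1,y1,fn,z,name,hull=True):
    c=d[n];im=cv2.resize(c["color"][y0:y1,x0:x1],None,fx=8,fy=8,interpolation=cv2.INTER_CUBIC)
    m=fn(im.astype(int)).astype(np.uint8)
    k=max(range(1,(r:=cv2.connectedComponentsWithStats(m))[0]),key=lambda i:r[2][i,4])
    m=(r[1]==k).astype(np.uint8)
    cn=max(cv2.findContours(m,0,1)[0],key=cv2.contourArea)[:,0]
    if hull: cn=cv2.convexHull(cn)[:,0]
    w=np.array([atz(c,((u+.5)/8-.5+x0,(v+.5)/8-.5+y0),z)[:2] for u,v in cn],np.float32)
    M=cv2.moments(w.reshape(-1,1,2)); cx,cy=M["m10"]/M["m00"],M["m01"]/M["m00"]
    a=.5*np.degrees(np.arctan2(2*M["mu11"],M["mu20"]-M["mu02"]))
    (p,s,b)=cv2.minAreaRect(w)
    print(n,name,"c",round(cx,1),round(cy,1),"yaw",round(a,2),"area",round(abs(M["m00"])),"rect",np.round(p,1),np.round(s,1),round(b,2))
dark=lambda i:i.max(2)<68
carr=lambda i:(i.min(2)>110)&(i[...,2]>i[...,1]-5)
brass=lambda i:(i[...,2]-i[...,0]>55)&(i[...,1]-i[...,0]>15)
green=lambda i:((i[...,1]-i[...,2]>25))|(i.min(2)>110)|((i[...,2]-i[...,0]>55)&(i[...,1]-i[...,0]>15))
wp=lambda i:i.max(2)>-1
reg("top",268,155,336,240,dark,20,"cover")
reg("side",230,212,315,270,dark,20,"cover")
reg("top",150,155,210,232,carr,28,"carrier")
reg("side",225,150,290,190,carr,28,"carrier")
reg("top",172,205,187,222,brass,48,"big");reg("top",166,160,180,173,brass,48,"small")
reg("side",232,160,246,178,brass,40,"big");reg("side",268,153,280,168,brass,40,"small")
reg("top",255,150,350,250,lambda i:(i.min(2)>130)|(i.max(2)<68),12,"pad")
```

```text
top cover c 492.4 -195.6 yaw 7.46 area 18543 rect [ 492.4 -195.6] [169.5 109.7] 7.43
side cover c 491.3 -197.9 yaw 6.64 area 18137 rect [ 491.6 -197.4] [166.5 110.4] 7.23
top carrier c 533.9 137.1 yaw 5.37 area 13444 rect [533.8 137.1] [150.   90.1] 5.28
side carrier c 563.0 150.0 yaw 15.58 area 25464 rect [567.5 156.1] [227.3 142.9] 2.64
top big c 468.6 130.9 yaw 23.36 area 184 rect [468.6 130.8] [15.6 14.3] 42.39
top small c 598.1 142.8 yaw 12.18 area 72 rect [597.9 142.9] [ 8.6 10.1] 87.92
side big c 468.6 132.6 yaw 76.5 area 454 rect [468.2 131.8] [36.2 15.4] 75.53
side small c 598.4 144.8 yaw 70.95 area 229 rect [598.1 143.4] [30.6 10. ] 72.39
top pad c 494.2 -196.5 yaw 7.46 area 18772 rect [ 494.2 -196.4] [170.5 110.4] 7.43
```

Segmentation puts the carrier centre at (533.9,137.1) with yaw 5.3° and size 150.0×90.1. The cover reads +0.9 mm in y against the gripped pose, so the target y is about 136.4. I'll slide along x lightly at that y.

Emit:
arm_command(
  series=[
    [[-1, 0, 0, -0.08, 0], [-1, 0.065, 0.038, 0, 0], [-1, 0, 0, 0, 0], [-1, 0, 0, 0.03, 0], [-1, 0, 0, 0.025, 0], [-1, 0, 0, 0, 0], [-1, -0.013, 0, 0, 0], [-1, -0.013, 0, 0, 0], [-1, 0, 0, 0, 0]],
  ],
)

```text
t: 16.05
position: [532.8, 136.7, 59.3]
tcp_rot: [0.142, -3.136, 0.0]
contact_force: [-9.1, -1.0, 17.8]
width: 22.0
gripper_force: 30.0
```

```bash
sed -i 's/rz=-.165.*$/rz=.172;M=M-[.045,0,-.02];m=R.T@M/' h.py; python3 -c "
from h import *
feel()"
```

```text
t 16.05 p [532.84 136.65  59.29] F cover axes [-9.2 -0.2 20.3] M [-0.03  1.88  0.08]
contact in cover axes mm [-14.7   8.6]
```

Emit:
arm_command(
  series=[
    [[-1, -0.013, 0, 0, 0], [-1, -0.013, 0, 0, 0], [-1, 0, 0, 0, 0]],
  ],
)

```text
t: 16.35
position: [533.0, 136.7, 59.2]
tcp_rot: [0.142, -3.135, 0.0]
contact_force: [-14.3, -0.4, 20.7]
width: 21.9
gripper_force: 30.0
```

```bash
python3 -c "
from h import *
feel()"
```

```text
t 16.35 p [532.98 136.65  59.2 ] F cover axes [-14.3   0.9  23.2] M [0.01 2.54 0.06]
contact in cover axes mm [-2.7  3.3]
```

Emit:
arm_command(
  series=[
    [[-1, 0, 0, -0.07, 0], [-1, 0, 0, 0, 0], [-1, 0, 0, 0.04, 0], [-1, 0, 0, 0.04, 0], [-1, 0, 0, 0, 0]],
  ],
)

```text
t: 16.85
position: [534.7, 136.8, 59.3]
tcp_rot: [0.142, -3.138, -0.0]
contact_force: [-5.4, -1.8, 17.0]
width: 22.3
gripper_force: 30.0
```

```bash
python3 -c "
from h import *
feel()"
```

```text
t 16.85 p [534.72 136.78  59.32] F cover axes [-5.6 -1.3 19.5] M [-0.23  1.33  0.12]
contact in cover axes mm [-19.8   6.2]
```

Emit:
arm_command(
  series=[
    [[-1, 0, 0, -0.08, 0], [-1, -0.03, 0, 0, 0], [-1, 0, 0, 0, 0], [-1, 0, 0, 0.04, 0], [-1, 0, 0, 0.04, 0], [-1, 0, 0, 0, 0]],
  ],
)

```text
t: 17.45
position: [535.4, 136.8, 59.3]
tcp_rot: [0.142, -3.138, 0.0]
contact_force: [-6.4, -1.1, 17.7]
width: 21.9
gripper_force: 30.0
```

```bash
python3 -c "
from h import *
feel()"
```

```text
t 17.45 p [535.4  136.82  59.33] F cover axes [-6.4 -0.5 20.2] M [-0.2   1.42  0.02]
contact in cover axes mm [-15.8   0.6]
```

Emit:
arm_command(
  series=[
    [[-1, 0, 0, -0.08, 0], [-1, -0.03, 0, 0, 0], [-1, 0, 0, 0, 0], [-1, 0, 0, 0.04, 0], [-1, 0, 0, 0.04, 0], [-1, 0, 0, 0, 0]],
  ],
)

```text
t: 18.05
position: [536.3, 136.9, 59.3]
tcp_rot: [0.143, -3.138, 0.0]
contact_force: [-6.8, -1.1, 17.0]
width: 21.9
gripper_force: 30.0
```

```bash
python3 -c "
from h import *
feel()"
```

```text
t 18.05 p [536.3  136.89  59.35] F cover axes [-6.9 -0.5 19.5] M [-0.2   1.33  0.13]
contact in cover axes mm [-8.6  0.7]
```

Emit:
arm_command(
  series=[
    [[-1, 0, 0, -0.08, 0], [-1, 0.112, 0.005, 0, 0], [-1, 0, 0, 0, 0], [-1, 0, 0, 0.04, 0], [-1, 0, 0, 0.04, 0], [-1, 0, 0, 0, 0]],
  ],
)

```text
t: 18.65
position: [532.8, 136.8, 59.3]
tcp_rot: [0.143, -3.138, 0.0]
contact_force: [-7.0, -1.0, 17.5]
width: 21.7
gripper_force: 30.0
```

```bash
python3 -c "
from h import *
feel()"
```

```text
t 18.65 p [532.8  136.77  59.25] F cover axes [-7.1 -0.4 20. ] M [-0.17  1.41  0.08]
contact in cover axes mm [-10.2   1.2]
```

Emit:
arm_command(
  series=[
    [[-1, 0, 0, -0.08, 0], [-1, 0.025, 0, 0, 0], [-1, 0, 0, 0, 0], [-1, 0, 0, 0.04, 0], [-1, 0, 0, 0.04, 0], [-1, 0, 0, 0, 0]],
  ],
)

```text
t: 19.25
position: [532.2, 136.7, 59.3]
tcp_rot: [0.143, -3.138, 0.0]
contact_force: [-5.3, -1.4, 17.3]
width: 22.1
gripper_force: 30.0
```

```bash
python3 -c "
from h import *
feel()"
```

```text
t 19.25 p [532.2  136.72  59.29] F cover axes [-5.4 -0.9 19.8] M [-0.19  1.26  0.14]
contact in cover axes mm [-17.8   4. ]
```

Emit:
arm_command(
  series=[
    [[-1, 0, 0, -0.08, 0], [-1, 0.025, 0, 0, 0], [-1, 0, 0, 0, 0], [-1, 0, 0, 0.04, 0], [-1, 0, 0, 0.04, 0], [-1, 0, 0, 0, 0]],
  ],
)

```text
t: 19.85
position: [531.4, 136.6, 59.3]
tcp_rot: [0.143, -3.138, 0.0]
contact_force: [-5.7, -2.0, 18.7]
width: 21.8
gripper_force: 30.0
```

```bash
python3 -c "
from h import *
feel()"
```

```text
t 19.85 p [531.41 136.62  59.31] F cover axes [-5.9 -1.5 21.2] M [-0.17  1.39  0.04]
contact in cover axes mm [-18.1   9.7]
```

Emit:
arm_command(
  series=[
    [[-1, 0, 0, -0.08, 0], [-1, -0.098, 0.046, 0, 0], [-1, 0, 0, 0, 0], [-1, 0, 0, 0.04, 0], [-1, 0, 0, 0.05, 0], [-1, 0, 0, 0, 0]],
  ],
)

```text
t: 20.45
position: [533.9, 138.4, 58.0]
tcp_rot: [0.142, -3.138, -0.0]
contact_force: [0.6, 3.4, -4.1]
width: 22.1
gripper_force: 30.0
```

```bash
python3 -c "
from h import *
feel()"
```

```text
t 20.45 p [533.9  138.37  58.  ] F cover axes [ 1.   3.3 -1.6] M [ 0.76 -0.09  0.05]
```

Emit:
arm_command(
  series=[
    [[-1, 0, 0, -0.08, 0], [-1, 0, 0.033, 0, 0], [-1, 0, 0, 0, 0], [-1, 0, 0, 0.04, 0], [-1, 0, 0, 0.04, 0], [-1, 0, 0, 0, 0]],
  ],
)

```text
t: 21.05
position: [533.8, 139.1, 58.1]
tcp_rot: [0.142, -3.138, 0.0]
contact_force: [0.1, -0.1, -1.4]
width: 21.8
gripper_force: 30.0
```

```bash
python3 -c "
from h import *
feel()"
```

```text
t 21.05 p [533.83 139.13  58.14] F cover axes [ 0.1 -0.1  1.1] M [-0.    0.06  0.04]
```

Emit:
arm_command(
  series=[
    [[-1, 0, 0, -0.08, 0], [-1, 0, 0.033, 0, 0], [-1, 0, 0, 0, 0], [-1, 0, 0, 0.04, 0], [-1, 0, 0, 0.04, 0], [-1, 0, 0, 0, 0]],
  ],
)

```text
t: 21.65
position: [533.7, 140.1, 58.1]
tcp_rot: [0.142, -3.138, 0.0]
contact_force: [-0.5, -0.1, -2.2]
width: 21.8
gripper_force: 30.0
```

```bash
python3 -c "
from h import *
feel()"
```

```text
t 21.65 p [533.73 140.15  58.14] F cover axes [-0.5 -0.   0.3] M [ 0.01  0.07 -0.02]
```

The pins have entered: no force at y=139.1–140.1 with z=58.1. I'll centre y at about 139.4 and lower gently.

Emit:
arm_command(
  series=[
    [[-1, 0, -0.025, 0, 0], [-1, 0, 0, 0, 0], [-1, 0, 0, 0.07, 0], [-1, 0, 0, 0.07, 0], [-1, 0, 0, 0.07, 0], [-1, 0, 0, 0, 0]],
  ],
)

```text
t: 22.25
position: [533.8, 139.4, 51.7]
tcp_rot: [0.142, -3.138, 0.0]
contact_force: [-0.2, 0.1, -2.5]
width: 22.1
gripper_force: 30.0
```

```bash
python3 -c "
from h import *
feel()"
```

```text
t 22.25 p [533.76 139.4   51.72] F cover axes [-0.2  0.1 -0. ] M [-0.02  0.07 -0.04]
```

Emit:
arm_command(
  series=[
    [[-1, 0, 0, 0.08, 0], [-1, 0, 0, 0.08, 0], [-1, 0, 0, 0.08, 0], [-1, 0, 0, 0.06, 0], [-1, 0, 0, 0, 0]],
  ],
)

```text
t: 22.75
position: [533.8, 139.4, 42.8]
tcp_rot: [0.142, -3.138, 0.0]
contact_force: [-0.2, -0.4, -2.2]
width: 22.1
gripper_force: 30.0
```

```bash
python3 -c "
from h import *
feel()"
```

```text
t 22.75 p [533.78 139.41  42.76] F cover axes [-0.2 -0.4  0.3] M [-0.05 -0.03  0.01]
```

Emit:
arm_command(
  series=[
    [[-1, 0, 0, 0.05, 0], [-1, 0, 0, 0.04, 0], [-1, 0, 0, 0.02, 0], [-1, 0, 0, 0, 0]],
  ],
)

```text
t: 23.15
position: [534.0, 139.5, 39.9]
tcp_rot: [0.143, -3.138, 0.0]
contact_force: [-1.2, -0.4, 0.3]
width: 21.8
gripper_force: 30.0
```

```bash
python3 -c "
from h import *
feel()"
```

```text
t 23.15 p [533.97 139.46  39.9 ] F cover axes [-1.2 -0.3  2.8] M [-0.07  0.12  0.02]
```

Seated: TCP is 39.9, so the underside is about 28 mm. I'll release with a partial opening and lift.

Emit:
arm_command(
  series=[
    [[0, 0, 0, 0, 0], [0, 0, 0, 0, 0], [0, 0, 0, 0, 0], [0, 0, 0, 0, 0], [0, 0, 0, -0.3, 0], [0, 0, 0, -0.8, 0], [0, 0, 0, -1, 0], [0, 0, 0, -1, 0], [0, 0, 0, -1, 0], [0, 0, 0, -1, 0]],
  ],
)

```text
t: 24.15
position: [533.8, 139.4, 194.7]
tcp_rot: [-0.142, 3.138, 0.0]
contact_force: [0.4, -0.9, -0.1]
width: 45.3
gripper_force: 0.0
```

Emit:
arm_command(
  series=[
    [[0, 0, 0, -0.5, 0], [0, -0.9, -0.9, 0, 0], [0, -0.9, -0.9, 0, 0], [0, -0.9, -0.9, 0, 0], [0, -0.9, -0.9, 0, 0], [0, -0.9, -0.9, 0, 0], [0, -0.9, -0.9, 0, 0], [0, -0.9, -0.9, 0, 0], [0, -0.9, -0.9, 0, 0]],
  ],
)

```text
t: 25.05
position: [769.4, -57.2, 207.2]
tcp_rot: [0.142, -3.137, -0.0]
contact_force: [-0.0, -0.1, 0.8]
width: 45.7
gripper_force: 0.0
```

```bash
python3 -c "
from h import *
d=snap('c')
to(534,139.4,180,5.2)
a=cv2.resize(d['top']['color'][145:245,125:225],(400,400),interpolation=2);b=cv2.resize(d['side']['color'][120:200,215:295],(400,400),interpolation=2)
cv2.imwrite('pics/c.png',np.hstack([a,b]))"
```

```text
t 25.15 p [770.9 -58.9 207. ] head -174.92 tilt 0.04 w 45.4 F [-0.6  0.1  0.2] M [ 0.03  0.02 -0.  ] q6 -1.77
need xyz(now) [7.279 7.285 0.895] after twist [np.float64(7.264), np.float64(7.3)] twist -0.03
```

View pics/c.png

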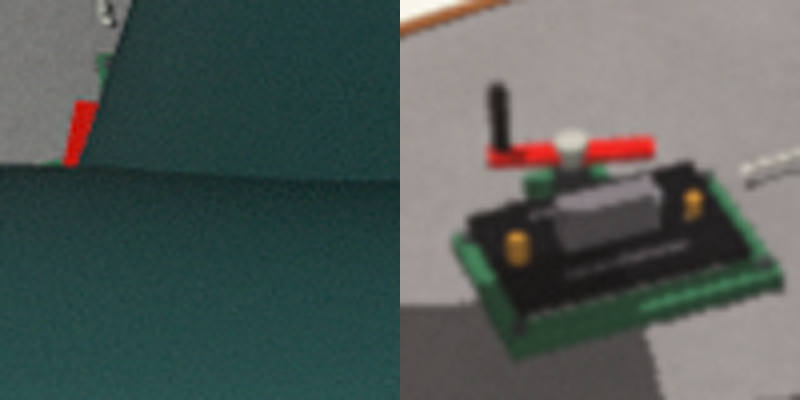

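The side crop shows the cover flush and square on the fixture, with brass pins at (517,247) and (693,205) standing above it and the clamp post at (497,115). Next is the clamp.

```bash
python3 -c "
from h import *
to(483.2,233,135,169)"
```

```text
t 25.15 p [770.9 -58.9 207. ] head -174.92 tilt 0.04 w 45.4 F [-0.6  0.1  0.2] M [ 0.03  0.02 -0.  ] q6 -1.77
need xyz(now) [ 8.69  10.543  2.392] after twist [np.float64(11.271), np.float64(7.724)] twist 4.02
```

Emit:
arm_command(
  series=[
    [[0, 0, 0, 0, 1], [0, 0, 0, 0, 1], [0, 0, 0, 0, 1], [0, 0, 0, 0, 1], [0, 0.94, 0.643, 0, 0.02], [0, 0.94, 0.643, 0, 0], [0, 0.94, 0.643, 0, 0], [0, 0.94, 0.643, 0, 0], [0, 0.94, 0.643, 0, 0], [0, 0.94, 0.643, 0, 0]],
  ],
)

```text
t: 26.15
position: [622.5, 90.5, 207.4]
tcp_rot: [-0.298, -3.127, 0.0]
contact_force: [0.8, 0.8, -0.9]
width: 45.4
gripper_force: 0.0
```

Emit:
arm_command(
  series=[
    [[0, 0.94, 0.643, 0, 0], [0, 0.94, 0.643, 0, 0], [0, 0.94, 0.643, 0.4, 0], [0, 0.94, 0.643, 0.5, 0], [0, 0.94, 0.643, 0.5, 0], [0, 0.94, 0.643, 0.5, 0], [0, 0, 0, 0.5, 0], [0, 0, 0, 0, 0], [0, 0, 0, 0, 0]],
  ],
)

```text
t: 27.05
position: [480.4, 234.7, 135.9]
tcp_rot: [-0.298, -3.127, 0.0]
contact_force: [0.8, -0.3, -0.0]
width: 45.6
gripper_force: 0.0
```

```bash
python3 -c "
from h import *
to(483.2,233,115,169)
d=camera('side');pickle.dump(d,open('cs.pkl','wb'))
cv2.imwrite('pics/d.png',cv2.resize(d['color'][100:190,200:320],(800,600),interpolation=2))"
```

```text
t 27.05 p [480.4 234.7 135.9] head 169.11 tilt 0.02 w 45.6 F [ 0.8 -0.3 -0. ] M [ 0.15  0.04 -0.05] q6 -0.97
need xyz(now) [-0.103 -0.039  0.697] after twist [np.float64(-0.103), np.float64(-0.039)] twist 0.027
```

View pics/d.png

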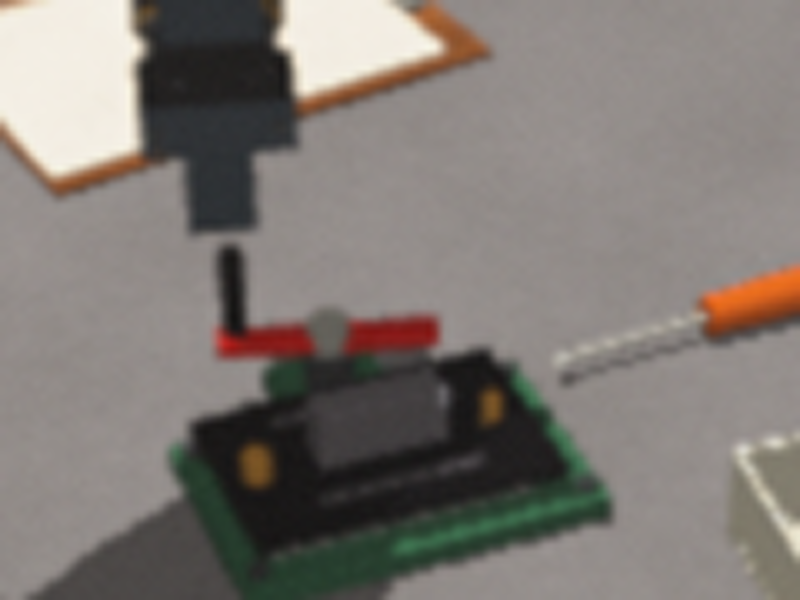

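The finger centre is at column 222 and the post at column 230, so the post is about 3 mm further +x, matching the computed correction. Correct, go down and pinch.

Emit:
arm_command(
  series=[
    [[0, -0.1, -0.04, 0, 0.02], [0, 0, 0, 0.5, 0], [0, 0, 0, 0.6, 0], [0, 0, 0, 0.6, 0], [0, 0, 0, 0.4, 0], [0, 0, 0, 0, 0], [-1, 0, 0, 0, 0], [-1, 0, 0, 0, 0], [-1, 0, 0, 0, 0], [-1, 0, 0, 0, 0]],
  ],
)

```text
t: 28.1
position: [483.0, 233.5, 73.4]
tcp_rot: [0.3, 3.126, 0.001]
contact_force: [-1.1, 4.6, 1.9]
width: 16.3
gripper_force: 1.7
```

Emit:
arm_command(
  series=[
    [[-1, 0, 0, 0, 0], [-1, 0, 0, 0, 0], [-1, 0, 0, 0, 0], [-1, 0, 0, 0, 0]],
  ],
)

```text
t: 28.5
position: [483.0, 233.6, 73.2]
tcp_rot: [0.3, 3.127, 0.001]
contact_force: [-3.3, 3.0, 7.7]
width: 13.4
gripper_force: 30.0
```

```bash
python3 -c "
from h import *
to(483.2,233,72,169)"
```

```text
t 28.5 p [483.  233.6  73.2] head 169.04 tilt 0.04 w 13.4 F [-3.3  3.   7.7] M [0.48 0.42 0.08] q6 -0.97
need xyz(now) [-0.011 -0.019  0.042] after twist [np.float64(-0.011), np.float64(-0.019)] twist 0.01
```

Emit:
arm_command(
  series=[
    [[-1, -0.002, 0.058, 0, 0.5], [-1, -0.004, 0.116, 0, 1], [-1, -0.004, 0.116, 0, 1], [-1, -0.004, 0.116, 0, 1], [-1, -0.004, 0.116, 0, 1]],
  ],
)

```text
t: 29.0
position: [487.9, 248.3, 73.2]
tcp_rot: [-0.79, -3.04, 0.0]
contact_force: [-5.9, 2.0, 10.8]
width: 13.3
gripper_force: 30.0
```

```bash
python3 -c "
from h import *
a=np.radians(169-18);print(531.9+50*np.cos(a),224+50*np.sin(a));to(483.2,233,72,151)"
```

```text
488.1690146430302 248.24048101231685
t 29.0 p [487.9 248.3  73.2] head 150.88 tilt 0.03 w 13.3 F [-5.9  2.  10.8] M [0.31 1.01 0.08] q6 -0.63
need xyz(now) [-0.111 -0.52   0.041] after twist [np.float64(-0.11), np.float64(-0.52)] twist -0.03
```

Following the arc with low force; continue.

Emit:
arm_command(
  series=[
    [[-1, -0.004, 0.116, 0, 1], [-1, -0.004, 0.116, 0, 1], [-1, -0.004, 0.116, 0, 1], [-1, -0.004, 0.116, 0, 1], [-1, -0.004, 0.116, 0, 1], [-1, -0.004, 0.116, 0, 1], [-1, -0.004, 0.116, 0, 1]],
  ],
)

```text
t: 29.7
position: [504.1, 266.6, 73.3]
tcp_rot: [-1.502, -2.758, -0.001]
contact_force: [-9.3, 10.1, 8.9]
width: 13.1
gripper_force: 30.0
```

```bash
python3 -c "
from h import *
to(527.5,274,72,95)"
```

```text
t 29.7 p [504.1 266.6  73.3] head 122.86 tilt 0.07 w 13.1 F [-9.3 10.1  8.9] M [1.64 1.5  0.04] q6 -0.13
need xyz(now) [-0.215  0.789  0.042] after twist [np.float64(0.179), np.float64(0.798)] twist 6.964
```

Emit:
arm_command(
  series=[
    [[-1, 0.015, 0.116, 0, 1], [-1, 0.005, 0.116, 0, 1], [-1, -0.004, 0.116, 0, 1], [-1, -0.004, 0.116, 0, 1], [-1, -0.004, 0.116, 0, 1], [-1, -0.004, 0.116, 0, 1], [-1, -0.002, 0.08, 0, 0.7], [-1, 0, 0, 0, 0]],
  ],
)

```text
t: 30.5
position: [526.5, 275.2, 73.3]
tcp_rot: [-2.1, -2.337, -0.003]
contact_force: [0.0, 9.0, 2.5]
width: 12.9
gripper_force: 30.0
```

```bash
python3 -c "
from h import *
to(527.5,274,72,95)"
```

```text
t 30.5 p [526.5 275.2  73.3] head 96.12 tilt 0.12 w 12.9 F [0.  9.  2.5] M [ 1.43  0.18 -0.04] q6 0.33
need xyz(now) [-0.042  0.029  0.045] after twist [np.float64(-0.042), np.float64(0.03)] twist 0.28
```

Emit:
arm_command(
  series=[
    [[-0.4, 0, 0, 0, 0], [-0.2, 0, 0, 0, 0], [-0.1, 0, 0, 0, 0], [0, 0, 0, 0, 0], [0, 0, 0, 0, 0], [0, 0, 0, -0.5, 0], [0, 0, 0, -0.9, 0], [0, 0, 0, -0.9, 0], [0, 0, 0, -0.9, 0], [0, 0, 0, -0.9, 0]],
  ],
)

```text
t: 31.5
position: [525.8, 274.1, 198.1]
tcp_rot: [2.097, 2.339, 0.001]
contact_force: [0.6, 0.4, -0.2]
width: 45.8
gripper_force: 0.0
```

Emit:
arm_command(
  series=[
    [[0, 0.8, 0, 0, 0], [0, 0.8, 0, 0, 0], [0, 0.8, 0, 0, 0], [0, 0.8, 0, 0, 0], [0, 0.8, 0, 0, 0], [0, 0.8, 0, 0, 0], [0, 0.8, 0, 0, 0], [0, 0, 0, 0, 0], [0, 0, 0, 0, 0]],
  ],
)

```text
t: 32.4
position: [507.4, 441.1, 196.5]
tcp_rot: [2.096, 2.34, 0.0]
contact_force: [-0.5, 0.3, -0.2]
width: 45.5
gripper_force: 0.0
```

```bash
python3 -c "
from h import *
to(483.2,233,115,169)
d=snap('e')
a=cv2.resize(d['top']['color'][145:245,125:225],(400,400),interpolation=2);b=cv2.resize(d['side']['color'][110:190,215:295],(400,400),interpolation=2)
cv2.imwrite('pics/e.png',np.hstack([a,b]))"
```

```text
t 32.4 p [507.4 441.1 196.5] head 96.29 tilt 0.01 w 45.5 F [-0.5  0.3 -0.2] M [-0.06 -0.01 -0.01] q6 0.57
need xyz(now) [-6.808 -1.562  2.715] after twist [np.float64(-0.532), np.float64(-6.965)] twist -18.178
```

View pics/e.png

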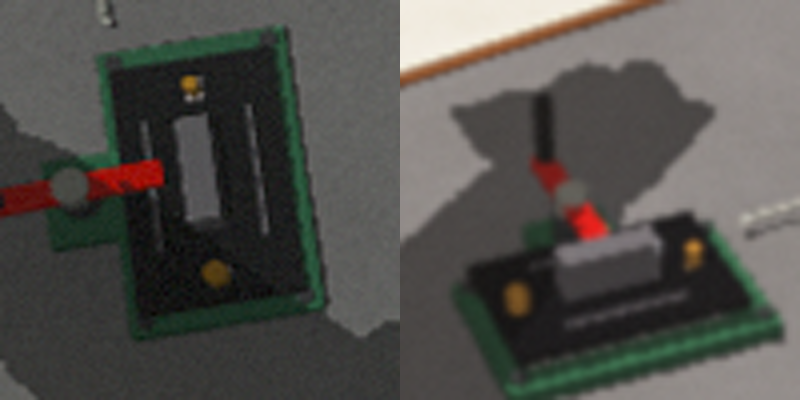

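The top crop shows the red arm lying across the cover's +y edge, from the pivot at (68,187) to its tip at (162,172), square to the fixture. The cover is seated with both pins showing at (190,85) and (215,272), and nothing is touching the robot.

```bash
python3 -c "
from cell import *
print(sign_off())"
```

```text
the job is handed in; nothing more can be done
None
```

The cover is seated flush over both pins, the clamp is swung across its +y edge at about 1.55 rad, and the job is handed in at about 32 s of the 64 s allowed; `sign_off()` gave no verdict.

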